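Tip the cut blanks out of the saw tray through its tailgate

ROBOT

A 7-joint arm with a two-finger parallel gripper is mounted at the origin on the work surface. World frame = base frame: x ahead of the robot, y to its left, z up, the work surface at z = 0. Lengths are in m, angles in rad, forces in N, time in s.
With the tool pointing down it reaches from about 0.4 to 0.9 m from the base axis. Payload 5.5 kg.
Tool frame: the origin (TCP) lies midway between the tips of the shut fingers; the grasp point (between the pads) lies 19 mm behind it (robot.grasp_offset is the distance from the TCP to the grasp point, in m); z points along the fingers, y is the direction in which the jaws open and shut (so a half turn about z gives the same grasp; the last joint's range is limited). The gripper opens to 92 mm and grips with 3 to 60 N. Pads are 19 mm wide; open, the fingers measure 130 mm over their backs; the gripper's body (75 mm by 190 mm) begins 47 mm behind the grasp point.
Start: joints at [1.566, 0.501, -0.427, 1.55, 0.221, 1.138, -0.21], TCP at [0.172, -0.627, 0.227] pointing down, gripper open.
Joint ranges: [-2.88, 2.88], [-0.31, 2.03], [-1.54, 1.56], [0.2, 2.42], [-1.41, 4.55], [0.19, 2.02], [-2.57, 2.57]. Speed limits (rad/s): [2.57, 2.57, 3.14, 3.14, 3.14, 3.14, 3.14].

INTERFACE

Orientations are given as a rotation vector (axis times angle).
In Python, from plant import robot gives the robot as it stands. The module is installed in compiled form; this text tells all that it offers.
- The arm moves only by the tool jog_arm, never from a script. Its argument "rows" is text: rows parted by semicolons, each of 5 numbers parted by spaces: the shift along the tool's x, y, z in units of 30 mm (1.0 is 30 mm), then the turn about the tool's z in degrees, then the opening, from 0 (shut) to 1 (fully open). A call has 1 to 8 rows; each row is the pose to reach, as a shift and turn from the pose measured when the call began, along the tool's axes at that moment; what a row does not reach only later rows make up. A row lasts 1/12 s, in which the tool goes at most 41.7 mm and 7.16 degrees, less where a joint would pass 70% of its speed; a pose out of reach is approached as far as the arm can. A call with a gripper value outside its range is refused whole. The fingers move at their own pace and stop on an object; "force" is the grip in N (left out, the last holds). Time passes only in rows, so rows that repeat a pose let the fingers close. It gives the time, the measured TCP pose, the force and the opening at its end, in the units of the state.
- robot.get_state(): the state, without advancing time (a new reading comes with each control period).
- robot.read_camera(name): name is "scene" or "top" or "wrist"; returns the picture (384x512x3 uint8, blue, green, red); there is no depth.
- robot.camera_params(name): a dict with "fx", "fy", "cx", "cy" (pixels), "R" (3x3) and "t" (3): a world point X has camera coordinates R X + t. Camera axes: x right, y down, z forward; pixel columns grow to the right and rows downward; lengths in m; the calibration is good to about 2 mm. A picture is of the moment at which its call begins: read the wrist's pose just before it. camera_params takes no time and is no camera call; for the wrist camera it gives the pose at the moment of the call.
- robot.sign_off(): hands the job in, once; it reports no verdict.
The state is a dict: "t": time; "joint_pos": joint angles; "qd": joint speeds; "effort": joint torques, N m; "eef_pos": TCP position; "tcp_rot": TCP orientation; "contact_force": force on the tool from outside, world axes, zero at the start; "torque": the same for the moment, N m; "gripper_width": finger opening in m.
Only numpy, scipy, OpenCV 4.12 (cv2) and the standard library are available. Lean on these libraries where they do the work, as an engineer would, in place of code of your own. Each camera call takes 0.05 s, during which the arm holds its last target. There are 200 camera calls.

TASK

Empty the blue tipping tray of its three cut hexagon blanks into the yellow tote: first lower the end gate (with the red tab) all the way down, then raise the tray at its black rear handle so that the blanks slide out by themselves over the gate, and keep it up until all three are lying in the tote. Then let the empty tray back down onto its rest without dropping it and let go, leaving the gate down. Do not touch the blanks, and leave the spray can, the file and the try square where they are.

Things in the scene. Friction and masses are not known exactly. Their poses are not given: they have to be found in the camera images.
- tipper: Grey steel stand bolted to the bench (fixed), base plate 250 x 170 x 6 mm, carrying the blue tipping tray. Origin: on the bench straight below the tray's pivot axis, in the middle of its width. Its x axis points level along the tray from the rear handle to the gate (the way the blanks leave), y across the tray, z up. The two bearing cheeks reach 133 mm above the bench, just outside the tray's sides.
- tray_pivot (a point): Middle of the tray's pivot axis, 120 mm above the bench, fixed. The axis runs along the stand's y.
- tray (a joint): Tipping angle of the tray about its pivot, rad: 0 = level on its rear rest, growing as the rear handle is raised; stop at 0.70. The tray weighs 0.55 kg, and swings back down under its own weight when let go. The oiled blanks begin to slide at about 0.22 to 0.34 rad.
- tray_floor (a point): Point on the tray's floor (top face) in the middle of its width, 12 mm above the pivot axis when level; its axes turn with the tray: x along the floor towards the gate, y across, z out of the floor. Inside, the tray is 120 mm wide and the floor runs from x = -190 mm (rear wall) to x = +10 mm (gate). Walls 45 mm high above the floor, 4 mm thick.
- tray_handle (a point): Middle of the tray's black rear handle bar: round, 16 mm thick, lying across the tray (along the stand's y), clear for 92 mm between its two arms. With the tray level it is 247 mm behind and 50 mm above the pivot axis (170 mm above the bench), 53 mm behind the rear wall, level with 38 mm above the floor. Raising it takes about 4 to 7 N. The bar is fixed to the tray and turns with it.
- gate (a joint): Opening angle of the gate relative to the tray, rad: 0 = shut, upright (it may start up to 0.12 ajar), growing as its top swings outward, away from the tray, and down; about 1.57 = in line with the floor; stop at 1.65 = fully down. A stiff hinge: the gate stays where it is left; moving it takes about 2 N at the tab, pushed outward or downward.
- gate_hinge (a point): Middle of the gate's hinge line, at the end of the tray's floor, at floor height (132 mm above the bench when level), 10 mm beyond the pivot axis; axes turn with the gate: z from the hinge towards the tab, x out of its outer face. The gate is a steel plate 118 mm wide, 49 mm high, 4 mm thick.
- gate_tab (a point): Middle of the free end of the gate's red pull tab, 74 mm from the hinge line. The tab is 44 mm wide and 10 mm thick and stands 25 mm above the plate (30 mm long); on the inner side it is about flush with the plate, the rest of its thickness is to the outside.
- tote: Yellow open tote standing loose on the bench under the gate, 290 x 210 x 60 mm outside, walls and floor 4 mm, 0.6 kg. Origin: middle of its underside; x along its 290 mm length, z up. Its near wall stands about 25 to 50 mm beyond the pivot axis, below the gate, which clears it at every angle.
- blank0: Loose aluminium hexagon bar blank, 27 mm across flats, 85 mm long, 0.10 to 0.20 kg, lying lengthwise in the rear of the tray, at least 60 mm from the gate. Origin: its centre; x along its length.
- blank1: Loose aluminium hexagon bar blank, 27 mm across flats, 85 mm long, 0.10 to 0.20 kg, lying lengthwise in the rear of the tray, at least 60 mm from the gate. Origin: its centre; x along its length.
- blank2: Loose aluminium hexagon bar blank, 27 mm across flats, 85 mm long, 0.10 to 0.20 kg, lying lengthwise in the rear of the tray, at least 60 mm from the gate. Origin: its centre; x along its length.
- spray_can: Blue and white spray can, 45 mm in diameter, 150 mm tall, standing loose. Bystander. Origin: middle of its underside.
- file: Flat file with a red handle, 275 mm long, 24 mm high, lying loose. Bystander. Origin: on the bench beneath it; x along it towards the point, from -145 to +130 mm.
- square: Steel try square lying flat, stock 110 x 18 x 18 mm, blade 135 mm long. Bystander. Origin: middle of the stock's underside; the blade points along its y.
Mind the look-alikes: they are no part of the job. Leave any purple or turquoise look-alike of the blank0 alone. What is shaped like the blank2 but green is not meant.

How it is judged:
On the way, in this order (a step that is already met when the one before it is completed fails the run):
1. the gate is lowered all the way, with the tray still level and the blanks still in it (value of joint gate above 1.45 rad and value of joint tray below 0.1 rad and x of each of blank0, blank1, blank2 in the frame of tray_floor below -0.03 m), for 0.2 s.
2. the tray is held up, gate down, until all three blanks lie in the tote (value of joint tray above 0.15 rad and value of joint gate above 1.4 rad and x of blank0 in the frame of tote between -0.141 and 0.141 m and y of blank0 in the frame of tote between -0.101 and 0.101 m and z of each of blank0, blank1, blank2 in the frame of tote below 0.058 m and x of blank1 in the frame of tote between -0.141 and 0.141 m and y of blank1 in the frame of tote between -0.101 and 0.101 m and x of blank2 in the frame of tote between -0.141 and 0.141 m and y of blank2 in the frame of tote between -0.101 and 0.101 m), for 0.15 s.
At the end, for the whole second after the job is handed in: All three blanks lie at rest in the tote (centres inside its walls and below its rim), the tote stands flat, the tray is back on its rest (within 0.03 rad of level) and the gate is down (1.40 rad or more) (value of joint tray below 0.03 rad and value of joint gate above 1.4 rad and x of blank0 in the frame of tote between -0.141 and 0.141 m and y of blank0 in the frame of tote between -0.101 and 0.101 m and z of each of blank0, blank1, blank2 in the frame of tote below 0.058 m and x of blank1 in the frame of tote between -0.141 and 0.141 m and y of blank1 in the frame of tote between -0.101 and 0.101 m and x of blank2 in the frame of tote between -0.141 and 0.141 m and y of blank2 in the frame of tote between -0.101 and 0.101 m and linear speed of each of blank0, blank1, blank2 below 0.03 m/s and angle between tote's own z axis and vertical below 0.1 rad); the robot touches nothing.
It fails at once if the tray is tipped (over 0.15 rad) before the gate is down (1.40 rad) (value of joint tray above 0.15 rad and value of joint gate below 1.4 rad).
It fails at once if the robot touches a blank (contact force between any of the fingers, the arm and blank0 above 0.5 N or contact force between any of the fingers, the arm and blank1 above 0.5 N or contact force between any of the fingers, the arm and blank2 above 0.5 N).
It fails at once if a blank leaves the tray over a side or the rear wall ((x of blank0 in the frame of tray_floor below 0 m and y of blank0 in the frame of tray_floor above 0.062 m) or (x of blank0 in the frame of tray_floor below 0 m and y of blank0 in the frame of tray_floor below -0.062 m) or x of any of blank0, blank1, blank2 in the frame of tray_floor below -0.19 m or (x of blank1 in the frame of tray_floor below 0 m and y of blank1 in the frame of tray_floor above 0.062 m) or (x of blank1 in the frame of tray_floor below 0 m and y of blank1 in the frame of tray_floor below -0.062 m) or (x of blank2 in the frame of tray_floor below 0 m and y of blank2 in the frame of tray_floor above 0.062 m) or (x of blank2 in the frame of tray_floor below 0 m and y of blank2 in the frame of tray_floor below -0.062 m)).
It fails at once if the tray is let drop (swings down faster than 2 rad/s) (velocity of joint tray below -2 rad/s).
It fails at once if the spray can, the file or the try square is moved more than 30 mm or knocked over (distance of any of spray_can, file, square from where it was at the start of the episode above 0.03 m or angle between spray_can's own z axis and vertical above 0.4 rad).
It also fails if it takes over 58 s, if anything falls off the work surface, if the arm or the gripper's body presses on something with over 40 N, if the wrist force passes 120 N, or if a joint passes its speed limit or range.

## Working session

There is one attempt and no reset: what is moved stays moved. The work goes in short steps, Python scripts to look and compute and a tool call to move; the robot and the scene stay as the last step left them, time stands still between calls to the robot, and variables do not carry over. Pictures are saved under pics/ and viewed, about 8 in all and at most 12, crops included, and the job is handed in when it is done.

Besides the shell and the picture viewer there is one more tool, called as name(argument=value, ...), one argument or row to a line, values as JSON. jog_arm: Moves the arm, as the interface text tells. Its arguments: {"type":"object","properties":{"rows":{"type":"string"},"force":{"type":"number"}},"required":["rows"]}

```bash
mkdir -p pics
python3 - <<'E'
from plant import robot
import cv2
s=robot.get_state(); print({k:(v if isinstance(v,float) else [round(float(x),3) for x in (v if hasattr(v,'__len__') else [v])]) for k,v in s.items()})
for n in("scene","top"):
    cv2.imwrite(f"pics/{n}0.png",robot.read_camera(n)); p=robot.camera_params(n); print(n,p)
E
```

```text
{'t': 0.0, 'joint_pos': [1.566, 0.502, -0.427, 1.551, 0.221, 1.138, -0.21], 'qd': [-0.001, -0.002, 0.002, -0.0, 0.001, 0.001, 0.001], 'effort': [-0.0, -56.659, -5.817, -27.912, -0.069, 0.031, 0.0], 'eef_pos': [0.172, -0.626, 0.226], 'tcp_rot': [-3.112, -0.419, 0.0], 'contact_force': [-0.121, -0.383, -0.334], 'torque': [-0.022, -0.013, -0.017], 'gripper_width': 0.09166794245150746}
scene {'fx': 402.8433376690174, 'fy': 402.8433376690174, 'cx': 259.6982923583927, 'cy': 197.11037874769283, 'R': array([[-0.12254024,  0.99237601,  0.01318095],
       [ 0.85363814,  0.1121646 , -0.50864627],
       [-0.50624679, -0.05107788, -0.86087469]]), 't': array([ 0.11385388, -0.4144853 ,  1.29371705])}
top {'fx': 354.04953438669406, 'fy': 354.04953438669406, 'cx': 253.05517562977298, 'cy': 196.5578992940865, 'R': array([[ 0.02017198, -0.99962734,  0.01839228],
       [-0.99665327, -0.02156273, -0.07884987],
       [ 0.07921708, -0.01674017, -0.99671682]]), 't': array([-0.05563344,  0.58793873,  0.97292052])}
```

View pics/scene0.png

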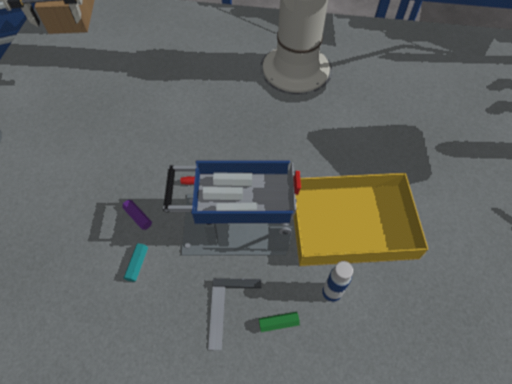

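View pics/top0.png

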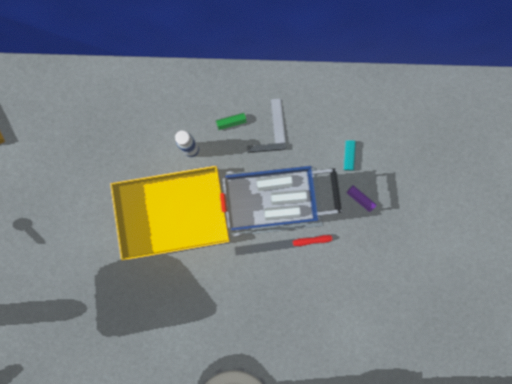

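Candidates seen: handle = black bar at top (337,190) / scene (169,187). Tab = red patch at top (223,202) / scene (298,182); the file's red handle at top (313,240) looks similar. Blanks = three pale bars inside the tray; the purple, turquoise and green look-alikes all lie on the bench.

```bash
cat > h.py <<'E'
import numpy as np, cv2
from plant import robot
def ray(n,uv,z,p=None):
    p=p or robot.camera_params(n); R,t=np.array(p["R"]),np.array(p["t"])
    d=R.T@[(uv[0]-p["cx"])/p["fx"],(uv[1]-p["cy"])/p["fy"],1]; c=-R.T@t
    return c+d*(z-c[2])/d[2]
def proj(n,X):
    p=robot.camera_params(n); c=np.array(p["R"])@X+p["t"]; return [p["fx"]*c[0]/c[2]+p["cx"],p["fy"]*c[1]/c[2]+p["cy"]]
def blobs(mask,amin=20):
    n,l,s,c=cv2.connectedComponentsWithStats(mask.astype('uint8'))
    return [(s[i],c[i],cv2.minAreaRect(np.argwhere(l==i)[:,::-1].astype('float32'))) for i in range(1,n) if s[i][4]>=amin]
E
python3 - <<'E'
from h import *
np.set_printoptions(precision=3,suppress=True)
for n,box in(("top",(315,160,350,220)),("scene",(155,155,185,220))):
    im=cv2.imread(f"pics/{n}0.png"); hsv=cv2.cvtColor(im,cv2.COLOR_BGR2HSV)
    red=((hsv[...,0]<8)|(hsv[...,0]>172))&(hsv[...,1]>150)&(hsv[...,2]>80)
    for s,c,r in blobs(red): print(n,"red",s,c,r, ray(n,c,.195))
    bl=np.zeros(im.shape[:2],bool); x0,y0,x1,y1=box; bl[y0:y1,x0:x1]=im[y0:y1,x0:x1].max(2)<40
    for s,c,r in blobs(bl):
        print(n,"black",s,c,r, ray(n,c,.17)); print([ray(n,q,.17) for q in cv2.boxPoints(r)])
    b=(abs(hsv[...,0].astype(int)-112)<12)&(hsv[...,1]>120)&(hsv[...,2]>60)
    for s,c,r in blobs(b,400): 
        if 100<c[1]<260: print(n,"blue",s,c,[ray(n,q,.177)for q in cv2.boxPoints(r)])
    y=(abs(hsv[...,0].astype(int)-25)<8)&(hsv[...,1]>150)
    for s,c,r in blobs(y,1000): print(n,"yel",[ray(n,q,.06)for q in cv2.boxPoints(r)])
a=cv2.imread("pics/top0.png")[150:260,205:385]; b=cv2.imread("pics/scene0.png")[145:245,150:330]
cv2.imwrite("pics/crop.png",np.vstack([cv2.resize(a,(720,440)[:2])[:300],cv2.resize(b,(720,400))[:300]]))
E
```

```text
top red [221 193   5  19  65] [223.215 202.015] ((223.28050231933594, 202.0243682861328), (18.22120475769043, 3.644240617752075), 83.6598129272461) [0.561 0.029 0.195]
top red [293 236  39  10 216] [311.509 240.236] ((311.97491455078125, 240.3076171875), (6.208280563354492, 38.32750701904297), 82.56858825683594) [ 0.477 -0.178  0.195]
top blue [227 167  91  58 437] [291.783 187.952] [array([0.627, 0.023, 0.177]), array([ 0.654, -0.179,  0.177]), array([ 0.525, -0.194,  0.177]), array([0.498, 0.005, 0.177])]
top yel [array([0.613, 0.347, 0.06 ]), array([0.669, 0.058, 0.06 ]), array([0.463, 0.018, 0.06 ]), array([0.41 , 0.303, 0.06 ])]
scene red [295 171   6  23 105] [297.229 181.676] ((297.5, 182.0), (22.0, 5.0), 90.0) [0.56  0.031 0.195]
scene red [181 177  13   7  87] [187.241 180.069] ((187.0, 180.0), (6.0, 12.0), 90.0) [ 0.586 -0.197  0.195]
scene black [164 166  10  43 213] [168.869 187.122] ((168.7195281982422, 187.02438354492188), (6.073734283447266, 42.29528045654297), 6.340191841125488) [ 0.593 -0.239  0.17 ]
[array([ 0.644, -0.238,  0.17 ]), array([ 0.539, -0.254,  0.17 ]), array([ 0.539, -0.24 ,  0.17 ]), array([ 0.644, -0.226,  0.17 ])]
scene blue [ 192  161  101   62 2281] [238.712 191.741] [array([ 0.525, -0.202,  0.177]), array([0.495, 0.016, 0.177]), array([0.646, 0.028, 0.177]), array([ 0.672, -0.171,  0.177])]
scene yel [array([0.465, 0.023, 0.06 ]), array([0.398, 0.35 , 0.06 ]), array([0.635, 0.342, 0.06 ]), array([0.69 , 0.052, 0.06 ])]
```

View pics/crop.png

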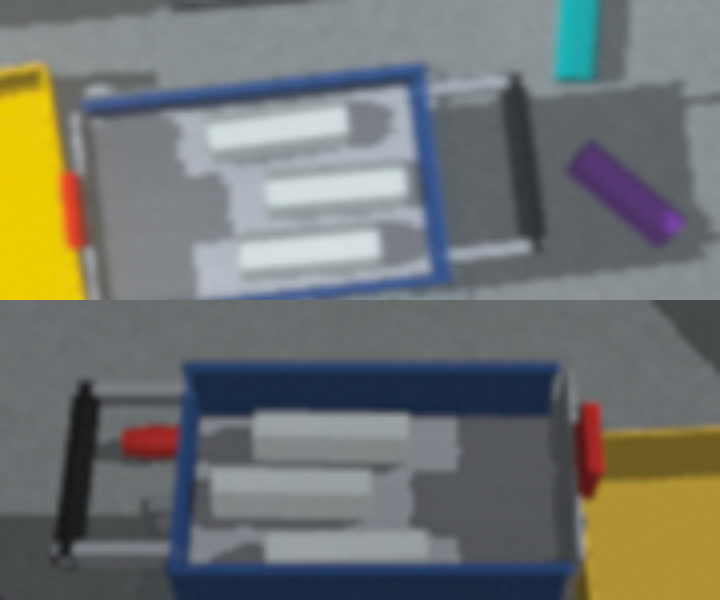

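The crop confirms the bar, tab and tray. The two views agree:
- Handle at about (0.595, -0.239).
- Pivot at about (0.563, 0.006).
- Tray axis at about (-0.13, 0.99).

Handle to tab is about 0.27 m, as it should be. First I go above the inside of the gate.

```bash
cat >> h.py <<'E'
from scipy.spatial.transform import Rotation as Ro
XT=np.array([-.1305,.9914,0]); PIV=np.array([.563,.006,0])
def go(tx,z,ty=0):
    s=robot.get_state(); R=Ro.from_rotvec(s["tcp_rot"]).as_matrix()
    P=PIV+XT*tx+np.cross([0,0,1],XT)*ty; P[2]=z; e=np.array(s["eef_pos"])
    d=R.T@(P-e)/.03; yaw=np.degrees(np.arctan2(R[1,0],R[0,0]))
    r=e-PIV
    print("target",P.round(3),"now",e.round(4),"tx,z",round(float(r@XT),4),round(float(e[2]),4),"units",d.round(2),"turn",round(yaw-7.5,1),"t",s["t"],"F",np.round(s["contact_force"],1),"w",round(s["gripper_width"],4), "tilt",R[2,2].round(4))
E
python3 -c "
from h import *
go(-.035,.24)"
```

```text
target [ 0.568 -0.029  0.24 ] now [ 0.1718 -0.6262  0.2258] tx,z -0.5757 0.2258 units [ 17.99 -15.72  -0.45] turn 7.8 t 0.1 F [-0.6  0.1 -0.2] w 0.0918 tilt -1.0
```

jog_arm(
  rows="18 -15.7 -0.5 7.8 0;18 -15.7 -0.5 7.8 0;18 -15.7 -0.5 7.8 0;18 -15.7 -0.5 7.8 0;18 -15.7 -0.5 7.8 0;18 -15.7 -0.5 7.8 0;18 -15.7 -0.5 7.8 0;18 -15.7 -0.5 7.8 0",
)

```text
t: 0.77
eef_pos: [0.3565, -0.347, 0.2335]
tcp_rot: [-3.133, -0.206, 0.001]
contact_force: [0.2, 0.1, -0.9]
gripper_width: 0.043
```

```bash
python3 -c "
from h import *
go(-.035,.24)"
```

```text
target [ 0.568 -0.029  0.24 ] now [ 0.3565 -0.347   0.2335] tx,z -0.323 0.2335 units [ 8.37 -9.6  -0.2 ] turn 0.0 t 0.7667 F [ 0.2  0.1 -0.9] w 0.043 tilt -1.0
```

jog_arm(
  rows="8.4 -9.6 -0.2 0 0;8.4 -9.6 -0.2 0 0;8.4 -9.6 -0.2 0 0;8.4 -9.6 -0.2 0 0;8.4 -9.6 -0.2 0 0;8.4 -9.6 -0.2 0 0;8.4 -9.6 -0.2 0 0;8.4 -9.6 -0.2 0 0",
)

```text
t: 1.43
eef_pos: [0.5407, -0.0695, 0.2389]
tcp_rot: [-3.133, -0.206, 0.002]
contact_force: [0.5, -0.7, -0.3]
gripper_width: 0.0006
```

jog_arm(
  rows="1.1 -1.3 -0.1 0 0;1.1 -1.3 -0.1 0 0;1.1 -1.3 -0.1 0 0",
)

```text
t: 1.68
eef_pos: [0.5696, -0.0209, 0.242]
tcp_rot: [-3.129, -0.217, 0.0]
contact_force: [0.4, 0.2, -0.8]
gripper_width: 0.0
```

```bash
python3 -c "
from h import *
go(-.035,.183)
cv2.imwrite('pics/top1.png',cv2.resize(robot.read_camera('scene')[120:270,140:340],(800,600),interpolation=cv2.INTER_CUBIC))"
```

```text
target [ 0.568 -0.029  0.183] now [ 0.5696 -0.0209  0.242 ] tx,z -0.0276 0.242 units [-0.1   0.26  1.97] turn 0.4 t 1.6833 F [ 0.4  0.2 -0.8] w 0.0 tilt -1.0
```

View pics/top1.png

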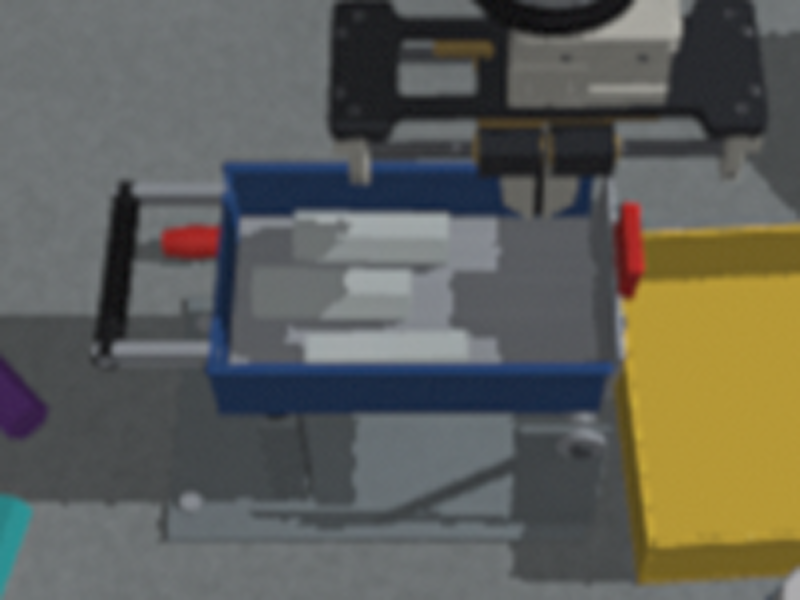

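jog_arm(
  rows="-0.1 0.25 0.6 0 0;-0.1 0.25 1.2 0 0;-0.1 0.25 1.8 0 0;-0.1 0.25 1.8 0 0;-0.1 0 1.8 0 0;-0.1 -0.3 1.8 0 0;-0.1 -0.5 1.8 0 0;-0.1 -0.5 1.8 0 0",
)

```text
t: 2.4
eef_pos: [0.5638, -0.0069, 0.189]
tcp_rot: [-3.131, -0.217, -0.001]
contact_force: [-0.4, 0.1, -0.2]
gripper_width: 0.0006
```

```bash
python3 -c "
from h import *
go(.014,.187)"
```

```text
target [0.561 0.02  0.187] now [ 0.5638 -0.0069  0.189 ] tx,z -0.0129 0.189 units [ 0.04 -0.9   0.07] turn 0.4 t 2.4 F [-0.4  0.1 -0.2] w 0.0006 tilt -1.0
```

jog_arm(
  rows="0 -0.3 0.07 0 0;0 -0.6 0.07 0 0;0 -0.9 0.07 0 0;0 -1.25 0.25 0 0;0 -1.55 0.5 0 0;0 -1.75 0.8 0 0;0 -1.9 1.1 0 0;0 -1.9 1.1 0 0",
)

```text
t: 3.07
eef_pos: [0.5544, 0.0514, 0.154]
tcp_rot: [-3.129, -0.221, 0.004]
contact_force: [-0.2, -0.3, -0.1]
gripper_width: 0.0004
```

```bash
python3 -c "
from h import *
go(.06,.132)
cv2.imwrite('pics/s2.png',cv2.resize(robot.read_camera('scene')[120:270,140:340],(800,600),interpolation=cv2.INTER_CUBIC))"
```

```text
target [0.555 0.065 0.132] now [0.5544 0.0514 0.154 ] tx,z 0.0462 0.154 units [ 0.09 -0.46  0.74] turn 0.6 t 3.0667 F [-0.2 -0.3 -0.1] w 0.0004 tilt -1.0
```

View pics/s2.png

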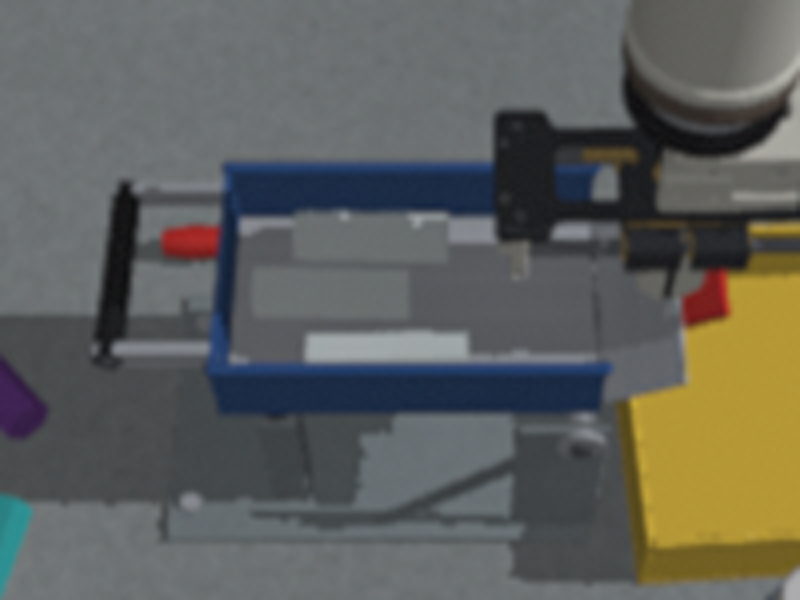

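The gate is well over (tab at crop (705,295)), the tray is level and the blanks have not moved. I press it down the rest of the way.

jog_arm(
  rows="0 -0.2 0.2 0 0;0 -0.4 0.4 0 0;0 -0.55 0.6 0 0;0 -0.6 0.75 0 0;0 -0.6 0.85 0 0;0 -0.6 0.9 0 0;0 -0.6 0.9 0 0;0 -0.6 0.9 0 0",
)

```text
t: 3.78
eef_pos: [0.5517, 0.0685, 0.1274]
tcp_rot: [-3.13, -0.22, 0.005]
contact_force: [0.7, 0.8, -0.5]
gripper_width: 0.0006
```

```bash
python3 -c "
from h import *
go(.065,.124)"
```

```text
target [0.555 0.07  0.124] now [0.5517 0.0685 0.1274] tx,z 0.0634 0.1274 units [ 0.1  -0.05  0.11] turn 0.5 t 3.7833 F [ 0.7  0.8 -0.5] w 0.0006 tilt -1.0
```

jog_arm(
  rows="0 0 0.07 0 0;0 0 0.13 0 0;0 0 0.13 0 0",
)

```text
t: 4.03
eef_pos: [0.5522, 0.0687, 0.1254]
tcp_rot: [-3.131, -0.219, 0.003]
contact_force: [-5.5, -0.8, 17.8]
gripper_width: 0.0006
```

```bash
python3 -c "
from h import *
go(.065,.124)
cv2.imwrite('pics/s3.png',cv2.resize(robot.read_camera('scene')[120:270,140:340],(800,600),interpolation=cv2.INTER_CUBIC))"
```

```text
target [0.555 0.07  0.124] now [0.5522 0.0687 0.1254] tx,z 0.0636 0.1254 units [ 0.09 -0.05  0.05] turn 0.5 t 4.0333 F [-5.5 -0.8 17.8] w 0.0006 tilt -1.0
```

View pics/s3.png

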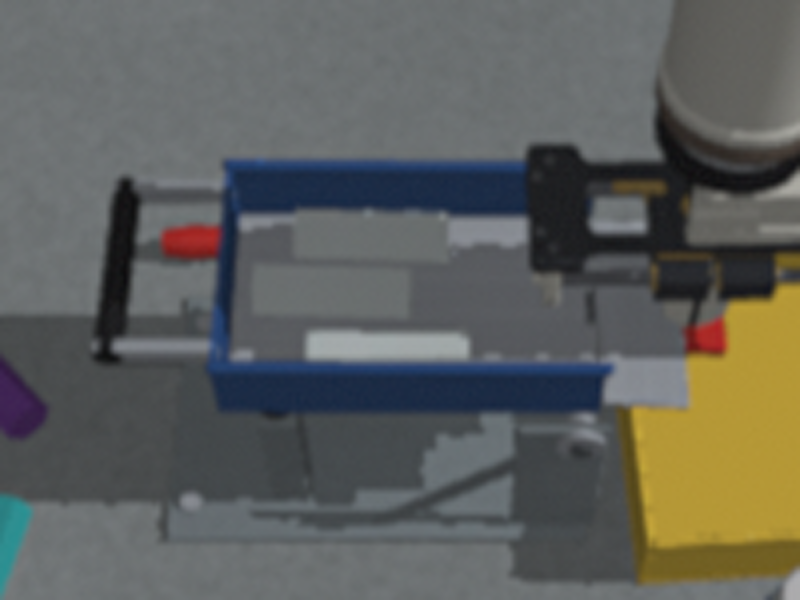

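The gate is on its stop (17.8 N) and the tray is still essentially level. Now I lift off and go over the handle.

jog_arm(
  rows="0 0 -1 0 0;0 0 -2 0 0;0 0 -3.5 0 0;0 0 -3.8 0 0.2;0 0 -3.8 0 0.4;0 0 -3.8 0 0.45",
)

```text
t: 4.58
eef_pos: [0.5529, 0.0678, 0.2403]
tcp_rot: [-3.132, -0.218, 0.0]
contact_force: [-0.3, 0.3, -0.2]
gripper_width: 0.0157
```

```bash
python3 -c "
from h import *
go(-.247,.235)"
```

```text
target [ 0.595 -0.239  0.235] now [0.5529 0.0678 0.2403] tx,z 0.0626 0.2403 units [-0.02 10.32  0.15] turn 0.5 t 4.5833 F [-0.3  0.3 -0.2] w 0.0157 tilt -1.0
```

jog_arm(
  rows="0 10.3 0.1 0.5 0.45;0 10.3 0.1 0.5 0.45;0 10.3 0.1 0.5 0.45;0 10.3 0.1 0.5 0.45;0 10.3 0.1 0.5 0.45;0 10.3 0.1 0.5 0.45;0 10.3 0.1 0.5 0.45;0 10.3 0.1 0.5 0.45",
)

```text
t: 5.25
eef_pos: [0.5934, -0.2465, 0.2333]
tcp_rot: [-3.136, -0.192, 0.007]
contact_force: [-0.2, -1.6, -0.1]
gripper_width: 0.0413
```

```bash
python3 -c "
from h import *
go(-.247,.235)
cv2.imwrite('pics/w.png',robot.read_camera('wrist'))
print(proj('wrist',[.595,-.239,.17]))
t=robot.read_camera('top'); cv2.imwrite('pics/t4.png',t)"
```

```text
target [ 0.595 -0.239  0.235] now [ 0.5934 -0.2465  0.2333] tx,z -0.2543 0.2333 units [ 0.09 -0.24 -0.06] turn -0.5 t 5.25 F [-0.2 -1.6 -0.1] w 0.0413 tilt -1.0
[np.float64(241.31296004268302), np.float64(202.03866113863407)]
```

View pics/w.png

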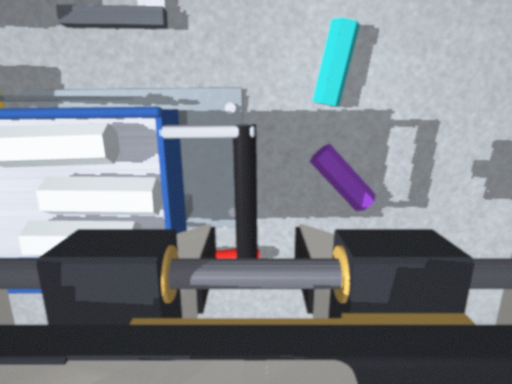

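The wrist view shows the black bar at column 246 against my predicted 241, so the handle is about 3 mm further back (tx ≈ -0.250). The jaws straddle it. I descend and grip.

jog_arm(
  rows="0.1 -0.15 0.5 -0.5 0.45;0.1 -0.15 1 -0.5 0.45;0.1 -0.15 1.6 -0.5 0.45;0.1 -0.15 2.2 -0.5 0.45;0.1 -0.15 2.7 -0.5 0.45;0.1 -0.15 2.7 -0.5 0.45",
)

```text
t: 5.85
eef_pos: [0.5922, -0.2369, 0.1471]
tcp_rot: [-3.128, -0.208, 0.019]
contact_force: [-1.1, -0.1, -0.1]
gripper_width: 0.0414
```

```bash
python3 -c "
from h import *
go(-.250,.152)"
```

```text
target [ 0.596 -0.242  0.152] now [ 0.5922 -0.2369  0.1471] tx,z -0.2446 0.1471 units [ 0.09  0.18 -0.16] turn 0.1 t 5.85 F [-1.1 -0.1 -0.1] w 0.0414 tilt -0.9999
```

jog_arm(
  rows="0.1 0.15 -0.1 0 0.45;0.1 0.15 -0.1 0 0.3;0.1 0.15 -0.1 0 0.1;0.1 0.15 -0.1 0 0.1;0.1 0.15 -0.1 0 0.05;0.1 0.15 -0.1 0 0.05;0.1 0.15 -0.1 0 0.05",
  force=20,
)

```text
t: 6.43
eef_pos: [0.5961, -0.2393, 0.1509]
tcp_rot: [-3.127, -0.209, 0.018]
contact_force: [-1.6, 4.5, 4.8]
gripper_width: 0.0153
```

```bash
python3 -c "
from h import *
go(-.250,.152)"
```

```text
target [ 0.596 -0.242  0.152] now [ 0.5961 -0.2393  0.1509] tx,z -0.2475 0.1509 units [-0.03  0.08 -0.04] turn 0.2 t 6.4333 F [-1.6  4.5  4.8] w 0.0153 tilt -0.9999
```

jog_arm(
  rows="0 -0.03 -0.2 0 0.05;0 -0.09 -0.4 0 0.05;0 -0.15 -0.6 0 0.05;0 -0.21 -0.8 0 0.05;0 -0.28 -1 0 0.05;0 -0.35 -1.2 0 0.05;0 -0.42 -1.4 0 0.05;0 -0.5 -1.6 0 0.05",
)

```text
t: 7.1
eef_pos: [0.5941, -0.225, 0.1994]
tcp_rot: [-3.127, -0.209, 0.02]
contact_force: [0.8, -0.3, -5.5]
gripper_width: 0.0153
```

```bash
python3 -c "
from h import *
go(-.232,.199)"
```

```text
target [ 0.593 -0.224  0.199] now [ 0.5941 -0.225   0.1994] tx,z -0.2331 0.1994 units [-0.02 -0.04  0.02] turn 0.1 t 7.1 F [ 0.8 -0.3 -5.5] w 0.0153 tilt -0.9999
```

jog_arm(
  rows="0 -0.08 -0.19 0 0.05;0 -0.17 -0.38 0 0.05;0 -0.26 -0.57 0 0.05;0 -0.36 -0.76 0 0.05;0 -0.36 -0.76 0 0.05;0 -0.46 -0.94 0 0.05;0 -0.57 -1.12 0 0.05;0 -0.57 -1.12 0 0.05",
)

```text
t: 7.77
eef_pos: [0.5919, -0.208, 0.2343]
tcp_rot: [-3.128, -0.209, 0.021]
contact_force: [-2.3, -0.4, -3.8]
gripper_width: 0.0151
```

```bash
python3 -c "
from h import *
go(-.216,.233)
im=robot.read_camera('scene'); cv2.imwrite('pics/s5.png',cv2.resize(im[120:300,140:440],(800,480),interpolation=cv2.INTER_CUBIC))"
```

```text
target [ 0.591 -0.208  0.233] now [ 0.5919 -0.208   0.2343] tx,z -0.2159 0.2343 units [-0.02  0.    0.04] turn 0.2 t 7.7667 F [-2.3 -0.4 -3.8] w 0.0151 tilt -0.9999
```

View pics/s5.png

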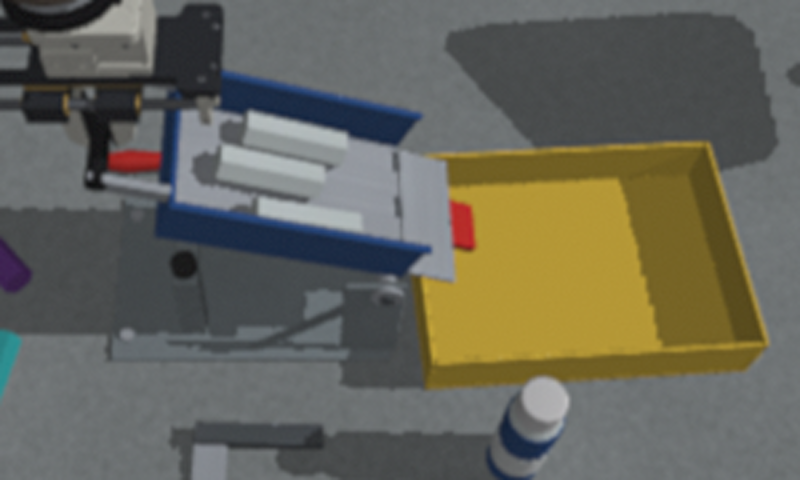

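The tray is up with the gate down and flat, and the blanks are just starting to slide. I hold, then raise a little more.

jog_arm(
  rows="0 0 0 0 0.05;0 0 0 0 0.05;0 0 0 0 0.05;0 0 0 0 0.05;0 -0.11 -0.17 0 0.05;0 -0.23 -0.35 0 0.05;0 -0.23 -0.35 0 0.05;0 -0.23 -0.35 0 0.05",
)

```text
t: 8.48
eef_pos: [0.591, -0.2014, 0.2449]
tcp_rot: [-3.129, -0.209, 0.021]
contact_force: [-2.1, -2.0, -3.1]
gripper_width: 0.0153
```

jog_arm(
  rows="0 0 0 0 0.05;0 0 0 0 0.05;0 0 0 0 0.05;0 0 0 0 0.05;0 0 0 0 0.05;0 0 0 0 0.05;0 0 0 0 0.05;0 0 0 0 0.05",
)

```text
t: 9.15
eef_pos: [0.591, -0.2015, 0.2449]
tcp_rot: [-3.129, -0.209, 0.021]
contact_force: [-2.1, -0.1, -3.4]
gripper_width: 0.0151
```

```bash
python3 -c "
from h import *
go(-.216,.233)
im=robot.read_camera('scene'); cv2.imwrite('pics/s6.png',cv2.resize(im[120:300,140:440],(800,480),interpolation=cv2.INTER_CUBIC))"
```

```text
target [ 0.591 -0.208  0.233] now [ 0.591  -0.2015  0.2449] tx,z -0.2094 0.2449 units [-0.02  0.22  0.39] turn 0.2 t 9.15 F [-2.1 -0.1 -3.4] w 0.0151 tilt -0.9999
```

View pics/s6.png

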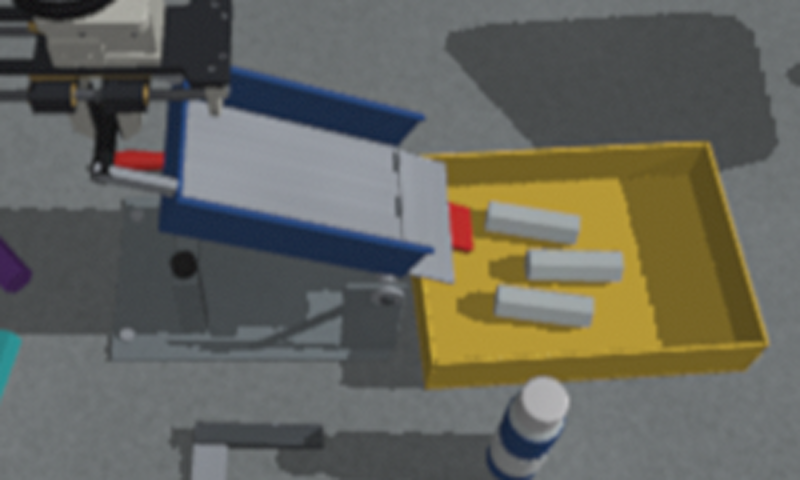

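All three blanks lie in the tote (crop (533,222), (575,266), (545,306)) and the tray is empty. I lower it along the arc.

jog_arm(
  rows="0 0.12 0.17 0 0.05;0 0.23 0.35 0 0.05;0 0.34 0.53 0 0.05;0 0.44 0.71 0 0.05;0 0.54 0.9 0 0.05;0 0.63 1.09 0 0.05;0 0.72 1.28 0 0.05;0 0.8 1.47 0 0.05",
)

```text
t: 9.87
eef_pos: [0.5943, -0.2257, 0.2003]
tcp_rot: [-3.129, -0.209, 0.019]
contact_force: [1.2, -1.8, -1.9]
gripper_width: 0.0156
```

jog_arm(
  rows="0 0.08 0.2 0 0.05;0 0.16 0.4 0 0.05;0 0.23 0.6 0 0.05;0 0.3 0.8 0 0.05;0 0.36 1 0 0.05;0 0.42 1.2 0 0.05;0 0.46 1.4 0 0.05;0 0.48 1.5 0 0.05",
)

```text
t: 10.53
eef_pos: [0.5961, -0.2394, 0.1557]
tcp_rot: [-3.129, -0.209, 0.018]
contact_force: [-6.1, 3.5, 19.7]
gripper_width: 0.0151
```

```bash
python3 -c "
from h import *
go(-.2475,.1509)"
```

```text
target [ 0.595 -0.239  0.151] now [ 0.5961 -0.2394  0.1557] tx,z -0.2476 0.1557 units [-0.03 -0.    0.16] turn 0.1 t 10.5333 F [-6.1  3.5 19.7] w 0.0151 tilt -0.9999
```

It is pressing on the rest (19.7 N upward), about 4 mm of pad slip from the original grasp height. I open and check.

jog_arm(
  rows="0 0 -0.05 0 0.1;0 0 -0.05 0 0.3;0 0 -0.05 0 0.45;0 0 -0.05 0 0.45;0 0 -0.05 0 0.45;0 0 -0.05 0 0.45;0 0 -0.05 0 0.45",
)

```text
t: 11.12
eef_pos: [0.5962, -0.2394, 0.1573]
tcp_rot: [-3.129, -0.209, 0.018]
contact_force: [0.5, 0.8, -0.1]
gripper_width: 0.0412
```

jog_arm(
  rows="0 0 -0.5 0 0.45;0 0 -1 0 0.45;0 0 -2 0 0.45;0 0 -3 0 0.45;0 0 -4 0 0.45;0 2 -4 0 0.45;0 4 -4 0 0.45;0 4 -4 0 0.45",
)

```text
t: 11.78
eef_pos: [0.6139, -0.3613, 0.2781]
tcp_rot: [-3.132, -0.21, 0.015]
contact_force: [1.1, -0.2, 0.2]
gripper_width: 0.0418
```

```bash
python3 -c "
from h import *
go(-.35,.25)
im=robot.read_camera('scene'); cv2.imwrite('pics/s7.png',cv2.resize(im[120:300,140:440],(800,480),interpolation=cv2.INTER_CUBIC))"
```

```text
target [ 0.609 -0.341  0.25 ] now [ 0.6139 -0.3613  0.2781] tx,z -0.3708 0.2781 units [-0.07 -0.69  0.94] turn 0.2 t 11.7833 F [ 1.1 -0.2  0.2] w 0.0418 tilt -0.9999
```

View pics/s7.png

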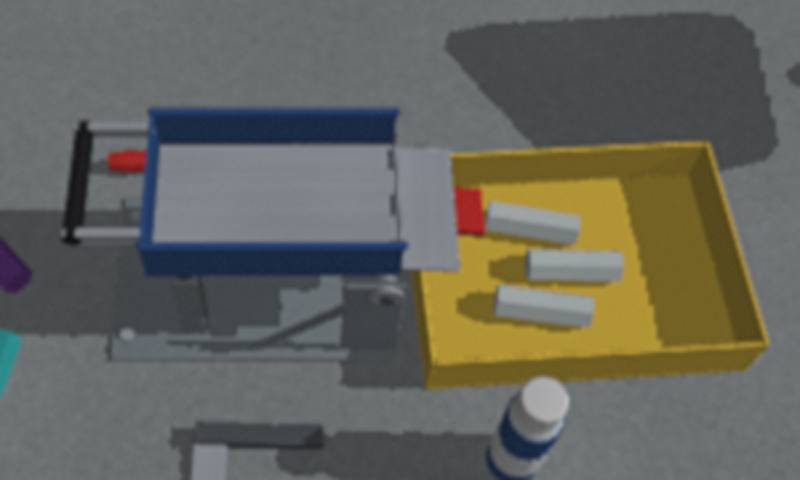

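The tray is level and empty, the gate is down and the blanks are in the tote. One numeric check of the handle against its starting pixel (168.9, 187.1), then I hand in.

```bash
python3 -c "
from h import *
im=robot.read_camera('scene'); m=np.zeros(im.shape[:2],bool); m[155:220,155:185]=im[155:220,155:185].max(2)<40
c=[b[1] for b in blobs(m)]; print(c)
if c and np.hypot(*(c[0]-[168.87,187.12]))<1.2: robot.sign_off(); print('handed in')"
```

```text
[array([168.75  , 188.3125])]
the job is handed in; nothing more can be done
handed in
```

I emptied the tray as asked and handed the job in at about 12 s on the robot's clock. No verdict was reported.

I pushed the gate down to its stop at the red tab. Then I gripped the rear handle and raised the tray to about 0.4 rad, and all three blanks slid into the tote. I lowered the tray onto its rest, let go and backed clear.

**Last checks:**
- **Picture:** the final picture shows the tray level and empty, the gate down and all three blanks inside the tote. The spray can looks unmoved from the picture taken while the tray was up. The file's red handle and the square are only partly in frame and look unmoved too. I did not measure any of the three.
- **Handle position:** the handle is within 1.2 px of where it started. That was just inside the 1.2 px limit I had set for handing in, and it fits the tray being back on its rest.
- **Contact:** the force on the tool was about 1 N after letting go, so it was touching nothing.

**Two readings stood out:**
- **Gate stop:** I pressed the gate with about 18 N, which lifted the handle very slightly. The tray stayed close to level.
- **Handle height:** the tray met its rest with the tool about 4–5 mm higher than when I gripped the handle. I put this down to the bar slipping in the pads. I pressed on the rest with about 20 N before opening.

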